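Load the slide holder under the stage clip

ROBOT

A 7-joint arm with a two-finger parallel gripper is mounted at the origin on a cart in front of the work surface, level with it; the furniture and walls round the work are solid. World frame = base frame: x ahead of the robot, y to its left, z up, the work surface at z = 0. Lengths are in m, angles in rad, forces in N, time in s.
With the tool pointing down it reaches from about 0.4 to 0.875 m from the base axis. Payload 19.3 kg.
Tool frame: the origin (TCP) lies between the finger pads; the fingertips stand 22 mm ahead of it and the grasp point (between the pads) lies 3 mm ahead of it (tip_extent is the distance from the TCP to the fingertips, in m); z points along the fingers, y is the line along which they close (so a half turn about z gives the same grasp; the last joint's range is limited). The gripper opens to 85 mm and grips with 20 to 120 N. Pads are 22 mm wide; open, the fingers measure 114 mm over their backs; the gripper's body (76 mm by 85 mm) begins 54 mm behind the grasp point. The pads swing forward as they close: fully open they stand 13 mm farther back than shut.
Start: joints at [1.231, 0.521, -0.036, 1.599, 0.021, 1.021, -0.113], TCP at [0.167, -0.602, 0.253] pointing down, gripper open.
Joint ranges: [-2.91, 2.91], [-0.3, 2.13], [-1.5, 1.42], [0.17, 2.43], [-1.26, 4.41], [0.16, 1.93], [-2.52, 2.52]. Speed limits (rad/s): [1.89, 1.89, 2.39, 2.39, 3.01, 3.01, 3.01].

INTERFACE

Orientations are given as a rotation vector (axis times angle).
In Python, from bench import * gives the robot as it stands. The module is installed in compiled form; this text tells all that it offers.
- The arm moves only by the tool drive_tool, never from a script. Its argument "rows" is a list of rows, each a list of 6 numbers: the shift along the tool's x, y, z in mm, then the turn, a rotation vector about the tool's x, y, z in rad. A call has 1 to 5 rows; each row is the pose to reach, as a shift and turn from the pose commanded when the call began, along the tool's axes at that moment; what a row does not reach only later rows make up. A row lasts 1/10 s, in which the tool goes at most 50 mm and 8.59 degrees, less where a joint would pass 70% of its speed; a pose out of reach is approached as far as the arm can. A call with a gripper value outside its range is refused whole. "jaw" is the opening, from 0 (shut) to 1 (fully open), set as the call begins (left out, the last holds). The fingers move at their own pace and stop on an object; "squeeze" is the grip in N (left out, the last holds). Time passes only in rows, so rows that repeat a pose let the fingers close. It gives the time, the measured TCP pose, the force, the opening and the grip force at its end, in the units of the state.
- read_state(): the state, without advancing time (a new reading comes with each control period).
- read_camera(name): name is "side" or "top"; returns a dict with "color" (400x640x3 uint8, red, green, blue), "depth" (400x640 float32, m along the optical axis (not along the pixel's ray), 0 where there is no reading), "K" (3x3 intrinsics, pixels), "camera_from_world" (4x4, takes a point from world to camera coordinates). Camera axes: x right, y down, z forward; pixel columns grow to the right and rows downward; lengths in m; the calibration is good to about 2 mm. A picture is of the moment at which its call begins.
- job_done(): hands the job in; it is judged then, once.
The state is a dict: "time": time; "qpos": joint angles; "qvel": joint speeds; "effort": joint torques, N m; "eef_pos": TCP position; "eef_rot": TCP orientation; "force": force on the tool from outside, world axes, zero at the start; "ft_torque": the same for the moment, N m; "grip_width": finger opening in m; "finger_force": force on a finger pad.
Only numpy, scipy, OpenCV 4.12 (cv2) and the standard library are available. Lean on these libraries where they do the work, as an engineer would, in place of code of your own. Each camera call takes 0.05 s, during which the arm holds its last target. There are 200 camera calls.

TASK

Load the slide holder into the slide stage: with one fingertip press the thumb bar of the spring clip down and keep it down, and with the other finger push the holder by its upright tab along the guide, under the raised clip nose, until it is fully home against the end stop. Only then let the clip come down on the holder and leave it clamped there. Use only touch: do not grasp or lift anything, and leave the vial, beaker and timer beside the stage where they are.

Things in the scene. Friction and masses are not known exactly. Their poses are not given: they have to be found in the camera images.
- stage: slide stage, fixed: aluminium base plate, x -140 to +60, y -37 to +105 mm, 12 mm thick. Origin on the worktop (z 0), below the middle of the holder when home. x: push direction, to the end stop; y: from the guide to the thumb bar; z up. All mm here are in this frame. Clip shaft along x at y 36, z 30, 11 mm thick; its bearing blocks (x -128 to -116 and +28 to +40) reach z 39
- end_stop (a point): point on the face of the dark end stop that the holder's front meets, stage (40, 0, 15) mm; the stop's top is z 28. Before it the guide: along x, centred on y 0, floor z 12, dark rails with inward lips x -95 to +42, |y| 13 to 22.5, top z 22.5 mm. The lips let the holder lift 1.5 mm at most; side play 1.5 mm each way
- nose (a point): underside of the clip's blunt 10 x 10 mm nose, at its middle; moves with the clip. Closed it is at stage (15, 0, 14) mm, 2 mm over the guide floor, and blocks the 6 mm thick holder
- clip (a joint): spring clip, a dark steel rocker on the shaft; rad. 0 = closed (its spring returns it), grows as the thumb bar goes down, hard stop 0.42. Above 0.15 the holder passes under the nose; 0.25 to 0.38 is a good hold. Let down on the holder it rests at about 0.13. Force at the thumb bar: 3 N at first, 6.5 N at 0.32, 8 N at the stop
- thumb_bar (a point): middle of the top of the clip's thumb bar, moves with the clip. A ribbed dark plate, x -130 to -30, y 50 to 93 mm, alike along its whole length, so a fingertip can slide along it while pressing. Closed: this point is at stage (-80, 71, 41) mm, the bar slopes up outward by 0.26 rad; at clip 0.32 it is nearly level, z 30; at the stop z 26
- holder: steel slide holder, loose in the guide: plate 80 (x) x 30 x 6 mm, a glass slide in its top, an upright tab at its rear (-x) end; 70 to 140 g. Origin: centre of its underside, axes as the stage's. Starts 34 to 50 mm short of home, its front just before the nose. Home: origin at stage (0, 0, 12) mm, front against the end stop
- tab (a point): centre of the tab's width on its rear face (the face to push, looking to -x), 30 mm above the holder's underside, i.e. 42 mm above the worktop. The tab is 22 mm wide, 4 mm thick; its top is 50 mm above the worktop
- vial: bystander: small closed vial with a screw cap, 17 mm diameter, 45 mm tall, stands beside the stage; origin at the centre of its underside
- beaker: bystander: clear beaker, 52 mm diameter, 66 mm tall; origin at the centre of its underside
- timer: bystander: small lab timer, 59 x 64 x 28 mm; origin at the centre of its underside
Not all that is in view belongs to the job. Of the things shaped like the holder, the steel one is meant.

How it is judged:
On the way, in this order (a step that is already met when the one before it is completed fails the run):
1. a finger holds the clip's thumb bar down, the nose clear of the holder's thickness, while the holder is still short of the clip (value of joint clip above 0.18 rad and contact force between the fingers and stage above 1 N and x of holder in the frame of stage below -0.028 m), for 0.2 s.
2. the holder has been pushed home against the end stop with the clip still held down (value of joint clip above 0.16 rad and contact force between the fingers and stage above 1 N and x of holder in the frame of stage above -0.003 m), for 0.1 s.
At the end, for the whole second after the job is handed in: Holder against the end stop (within 3 mm along the guide), flat in the guide and at rest; clip let down on it (clip joint 0.09 to 0.18 rad) and still; nothing lifted, vial, beaker and timer within 15 mm of where they stood (x of holder in the frame of stage between -0.003 and 0.003 m and value of joint clip between 0.09 and 0.18 rad and angle between holder's own z axis and vertical below 0.05 rad and z of holder in the frame of stage below 0.015 m and linear speed of holder below 0.02 m/s and velocity of joint clip between -0.05 and 0.05 rad/s); the robot touches nothing.
It fails at once if the clip is let down on the holder before it is home (x of holder in the frame of stage between -0.026 and -0.006 m and value of joint clip below 0.145 rad).
It fails at once if the holder is lifted or tipped out of the guide (z of holder in the frame of stage above 0.018 m or angle between holder's own z axis and vertical above 0.15 rad).
It fails at once if the vial, the beaker or the timer is moved (distance of any of vial, beaker, timer from where it was at the start of the episode above 0.015 m).
It also fails if it takes over 45 s, if anything falls off the work surface, if the arm or the gripper's body presses on something with over 40 N, if the wrist force passes 120 N, or if a joint passes its speed limit or range.

## Working session

There is one attempt and no reset: what is moved stays moved. The work goes in short steps, Python scripts to look and compute and a tool call to move; the robot and the scene stay as the last step left them, time stands still between calls to the robot, and variables do not carry over. Pictures are saved under pics/ and viewed, at most 10 in all, crops included, and the job is handed in when it is done.

Besides the shell and the picture viewer there is one more tool, called after "Call:" as name([rows], argument=value, ...), one row to a line, values as JSON. drive_tool: Moves the arm, as the interface text tells. Its arguments: {"type":"object","properties":{"rows":{"type":"array","items":{"type":"array","items":{"type":"number"}}},"jaw":{"type":"number"},"squeeze":{"type":"number"}},"required":["rows"]}

```bash
mkdir -p pics; ls
cat > h.py <<'E'
from bench import *
import numpy as np, cv2
from scipy.spatial.transform import Rotation as R
def cast(c,u,v,z):
    T=np.linalg.inv(c["camera_from_world"]);d=T[:3,:3]@np.linalg.inv(c["K"])@[u,v,1];o=T[:3,3]
    return o+d*(z-o[2])/d[2]
def pt(c,u,v):
    z=c["depth"][v,u];T=np.linalg.inv(c["camera_from_world"])
    return T[:3,:3]@(np.linalg.inv(c["K"])@[u,v,1]*z)+T[:3,3]
def cloud(c):
    v,u=np.mgrid[:400,:640];z=c["depth"];T=np.linalg.inv(c["camera_from_world"])
    p=np.stack([u,v,np.ones_like(u)],-1)@np.linalg.inv(c["K"]).T*z[...,None]
    return p@T[:3,:3].T+T[:3,3]
E
python3 - <<'E'
from h import *
s=read_state();print(s)
for n in("top","side"):
    c=read_camera(n);cv2.imwrite(f"pics/{n}0.png",c["color"][...,::-1]);np.savez(f"{n}0.npz",**c)
    print(n,np.linalg.inv(c["camera_from_world"]).round(3).tolist(),c["K"].tolist())
E
```

```text
pics
{'time': 0.0, 'qpos': array([ 1.23080293,  0.52199607, -0.03633885,  1.60000845,  0.02119756,
        1.02111784, -0.11279331]), 'qvel': array([ 4.94485396e-04,  2.08768022e-03,  5.91802633e-04,  8.21045466e-04,
       -1.37885664e-03,  5.67232420e-05, -8.82266903e-04]), 'effort': array([ 6.98089548e-05, -9.27094173e+01,  1.98019691e+00, -3.69935381e+01,
        1.78548211e-02,  8.19649897e-03,  7.03783689e-05]), 'eef_pos': array([ 0.16646942, -0.60209011,  0.25273662]), 'eef_rot': array([-3.11193918e+00, -4.22363835e-01,  3.57994960e-04]), 'force': array([0.96617787, 0.00316536, 0.61196219]), 'ft_torque': array([0.08139754, 0.05690474, 0.01678757]), 'finger_force': 0.0, 'grip_width': 0.08556376155915037}
top [[-0.011, -0.999, 0.03, 0.536], [-1.0, 0.011, -0.016, 0.123], [0.016, -0.03, -0.999, 0.897], [0.0, 0.0, 0.0, 1.0]] [[409.138812984618, 0.0, 317.61138215485647], [0.0, 409.138812984618, 202.35975326415468], [0.0, 0.0, 1.0]]
side [[0.848, -0.243, 0.47, 0.129], [-0.529, -0.413, 0.741, -0.567], [0.014, -0.878, -0.479, 0.492], [0.0, 0.0, 0.0, 1.0]] [[444.49631747022744, 0.0, 322.13226538045814], [0.0, 444.49631747022744, 196.84162793572892], [0.0, 0.0, 1.0]]
```

View pics/top0.png

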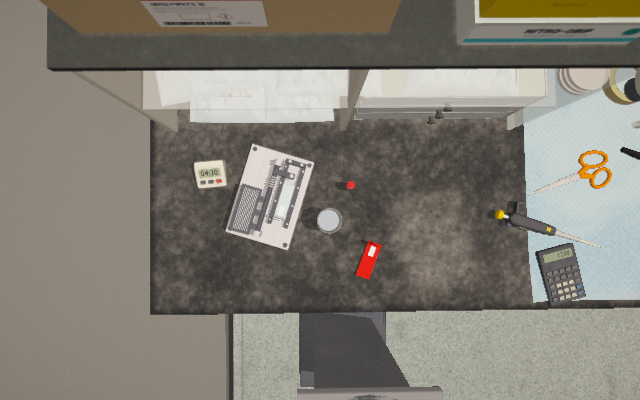

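View pics/side0.png

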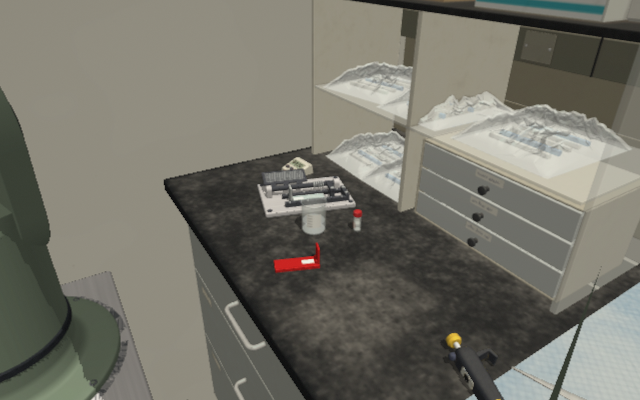

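The top view shows the stage with corners near (253,145), (314,162), (286,249) and (226,232). The thumb bar is at (247,208), the guide around (287,195), and the push direction is up in the image. The red holder at (369,260) is a decoy.

```bash
cat >> h.py <<'E'
def fit(c):
    g=c["color"].astype(int);P=cloud(c)
    m=((g.min(-1)>120)).astype(np.uint8);m[:, :215]=0;m[:,325:]=0;m[:135]=0;m[260:]=0
    m=cv2.morphologyEx(m,cv2.MORPH_CLOSE,np.ones((9,9)))
    cs,_=cv2.findContours(m,cv2.RETR_EXTERNAL,cv2.CHAIN_APPROX_NONE);k=max(cs,key=cv2.contourArea)
    return k
E
python3 - <<'E'
from h import *
c=dict(np.load("top0.npz"))
k=fit(c)
w=np.array([cast(c,u,v,.012)[:2] for u,v in cv2.convexHull(k)[:,0]]).astype(np.float32)
r=cv2.minAreaRect(w);print(r);b=cv2.boxPoints(r);print(b)
cs=[(253.5,144.5),(314,162),(286,249.5),(226,232)]
print([cast(c,u,v,.012).round(4)[:2].tolist() for u,v in cs])
im=c["color"][135:260,215:330,::-1];cv2.imwrite("pics/crop.png",cv2.resize(im,None,fx=4.8,fy=4.8,interpolation=cv2.INTER_CUBIC)[:600])
# vial, beaker, timer
for u,v,n in[(351,185,'vial'),(330,221,'beaker'),(210,174,'timer')]: print(n,pt(c,u,v).round(3))
s=dict(np.load("side0.npz"));im=s["color"][150:250,240:380,::-1];cv2.imwrite("pics/scrop.png",cv2.resize(im,None,fx=5.5,fy=5.5,interpolation=cv2.INTER_CUBIC))
E
```

```text
((0.5760406851768494, 0.2124788910150528), (0.14188574254512787, 0.1997692584991455), 72.6419906616211)
[[0.45953968 0.17456654]
 [0.6502113  0.1149671 ]
 [0.6925417  0.25039124]
 [0.5018701  0.30999067]]
[[0.689, 0.2466], [0.6498, 0.1158], [0.4611, 0.1782], [0.5003, 0.3068]]
vial [0.597 0.039 0.045]
beaker [0.522 0.083 0.027]
timer [0.625 0.338 0.023]
```

View pics/crop.png

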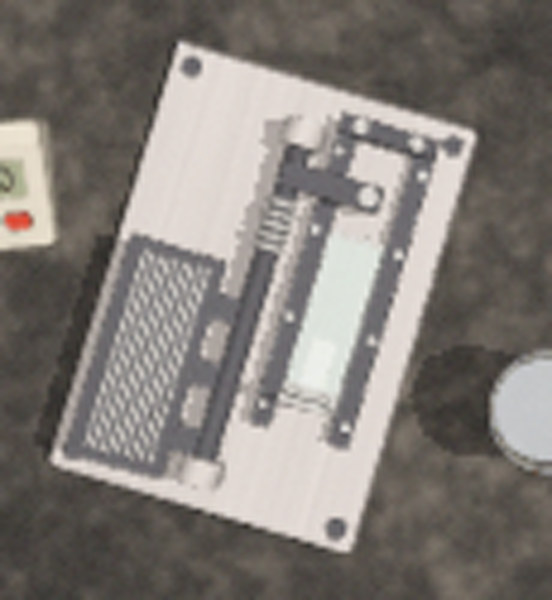

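View pics/scrop.png

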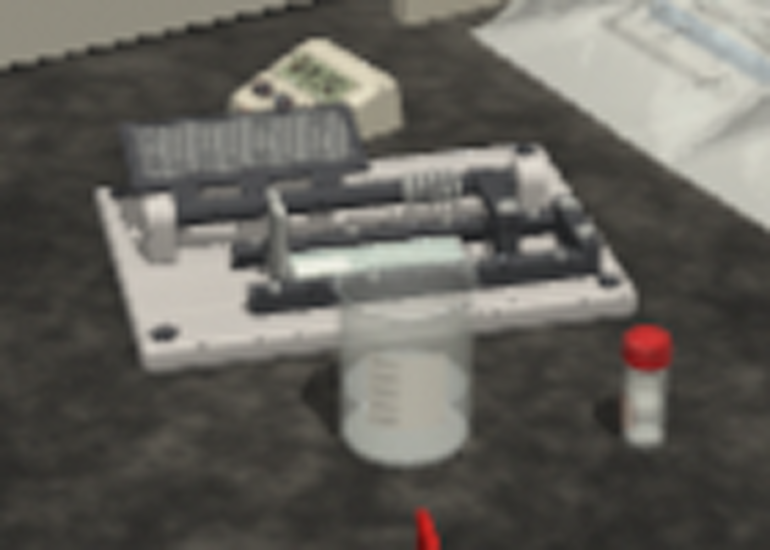

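The crops confirm the stage pose: the measured base is 141.9 × 199.8 mm against the given 142 × 200. The tab's top edge is at crop (308,395), about top pixel (279,217). Next I measure the tab and work out the tool pose.

```bash
cat >> h.py <<'E'
YAW=np.arctan2(.1149671-.17456654,.6502113-.45953968)
RS=R.from_euler('z',YAW).as_matrix(); O=np.array([.5757,.2123,0])-RS@[-.04,.034,0]
def st(p): return (np.asarray(p)-O)@RS
def wd(p): return RS@np.asarray(p)+O
# tool target: TCP at world p, tool z down, tool y along sgn*stage y
def go(pw,sgn=None,ps=None,dyaw=0):
    s=read_state();Rt=R.from_rotvec(s["eef_rot"])
    best=None
    for g in ([sgn] if sgn else (1,-1)):
        y=g*RS[:,1];z=np.array([0,0,-1.]);T=R.from_matrix(np.stack([np.cross(y,z),y,z],1))
        d=(Rt.inv()*T).as_rotvec()
        if best is None or np.linalg.norm(d)<np.linalg.norm(best[1]): best=(g,d)
    sh=Rt.inv().apply(np.asarray(pw)-s["eef_pos"])*1000
    print("sgn",best[0],"shift",sh.round(1),"turn",best[1].round(3),"t",s["time"],"F",s["force"].round(1),"stage tcp",(st(s["eef_pos"])*1000).round(1),"gw",s["grip_width"],"q",s["qpos"].round(2))
E
python3 - <<'E'
from h import *
print(YAW,O)
for n in("top","side"):
    c=dict(np.load(n+"0.npz"));P=st(cloud(c))*1000
    m=(abs(P[...,1])<12)&(P[...,0]<-30)&(P[...,0]>-130)&(P[...,2]>28)&(P[...,2]<60)
    q=P[m];print(n,len(q),q.min(0).round(1),q.max(0).round(1),np.median(q,0).round(1))
    m=(P[...,1]>48)&(P[...,1]<97)&(P[...,0]<-20)&(P[...,0]>-140)&(P[...,2]>25)&(P[...,2]<60)
    q=P[m];print(' bar',len(q),np.percentile(q,[2,50,98],axis=0).round(1))
print(wd([-.106,.037,.2]))
go([.5,-.3,.25])
go(wd([-.106,.037,.2]))
E
```

```text
-0.3029544288014588 [0.60373476 0.16791473 0.        ]
top 24 [-81.9  -8.6  29.1] [-76.3  11.1  53.7] [-79.4   1.1  50.3]
 bar 1048 [[-128.    50.5   35.5]
 [ -80.3   71.9   42.7]
 [ -32.3   92.7   49.1]]
side 35 [-81.3 -11.1  28.1] [-77.1  11.5  51.1] [-80.   -5.5  41.2]
 bar 572 [[-127.5   49.2   34.3]
 [ -80.1   68.5   41.5]
 [ -31.3   91.2   47.6]]
[0.51360072 0.23485391 0.2       ]
sgn -1 shift [ 402.  -202.3    2.9] turn [-0.001  0.     0.573] t 0.1 F [0.2 0.2 0.8] stage tcp [-187.6 -865.4  252.8] gw 0.08552946378532782 q [ 1.23  0.52 -0.04  1.6   0.02  1.02 -0.11]
sgn -1 shift [ 557.7 -714.1   53.5] turn [-0.001  0.     0.573] t 0.1 F [0.2 0.2 0.8] stage tcp [-187.6 -865.4  252.8] gw 0.08552946378532782 q [ 1.23  0.52 -0.04  1.6   0.02  1.02 -0.11]
```

Call:
drive_tool([
  [400,-200,0,0,0,0.57],
  [400,-200,0,0,0,0.57],
  [400,-200,0,0,0,0.57],
  [400,-200,0,0,0,0.57],
  [400,-200,0,0,0,0.57],
], jaw=0.7)

```text
time: 0.6
eef_pos: [0.3489, -0.4377, 0.2532]
eef_rot: [-3.105, 0.478, 0.001]
force: [-0.1, -2.5, -0.6]
grip_width: 0.0602
finger_force: 0.0
```

```bash
python3 -c "
from h import *
go(wd([-.106,.037,.2]))"
```

```text
sgn -1 shift [ -45.4 -690.9   53.2] turn [ 0.     0.    -0.003] t 0.6 F [-0.1 -2.5 -0.6] stage tcp [ -62.5 -654.   253.2] gw 0.060234544497150926 q [ 0.75  0.42  0.05  1.78 -0.03  0.95 -1.06]
```

Call:
drive_tool([
  [10,-300,0,0,0,0],
  [10,-300,0,0,0,0],
  [10,-300,0,0,0,0],
  [10,-300,0,0,0,0],
  [10,-300,0,0,0,0],
])

```text
time: 1.1
eef_pos: [0.4299, -0.201, 0.2533]
eef_rot: [3.106, -0.47, -0.0]
force: [0.7, -0.2, 0.2]
grip_width: 0.0597
finger_force: 0.0
```

Call:
drive_tool([
  [-10,-220,0,0,0,0],
  [-10,-220,0,0,0,0],
  [-10,-220,0,0,0,0],
  [-10,-220,0,0,0,0],
  [-10,-220,0,0,0,0],
])

```text
time: 1.6
eef_pos: [0.4857, 0.0148, 0.2532]
eef_rot: [-3.106, 0.462, 0.0]
force: [0.7, -0.2, 0.6]
grip_width: 0.06
finger_force: 0.0
```

```bash
python3 -c "
from h import *
go(wd([-.106,.037,.12]))"
```

```text
sgn -1 shift [ -37.4 -218.5  133.5] turn [-0.001  0.     0.007] t 1.6 F [ 0.7 -0.2  0.6] stage tcp [ -67.  -181.4  253.2] gw 0.059986057630142926 q [-0.03  0.3  -0.15  1.95  0.06  0.89 -2.08]
```

The last joint would end near its -2.52 limit, so I'll use the opposite half turn.

Call:
drive_tool([
  [0,0,0,0,0,-0.15],
  [0,0,0,0,0,-0.3],
  [0,0,0,0,0,-0.45],
  [0,0,0,0,0,-0.6],
  [0,0,0,0,0,-0.75],
])

```text
time: 2.1
eef_pos: [0.4851, 0.0101, 0.2531]
eef_rot: [-3.06, -0.71, 0.001]
force: [-0.4, 0.2, 0.8]
grip_width: 0.0596
finger_force: 0.0
```

Call:
drive_tool([
  [0,0,0,0,0,-0.15],
  [0,0,0,0,0,-0.3],
  [0,0,0,0,0,-0.45],
  [0,0,0,0,0,-0.6],
  [0,0,0,0,0,-0.75],
])

```text
time: 2.6
eef_pos: [0.4851, 0.01, 0.2531]
eef_rot: [-2.587, -1.781, 0.001]
force: [0.1, 0.1, -0.2]
grip_width: 0.06
finger_force: 0.0
```

Call:
drive_tool([
  [0,0,0,0,0,-0.15],
  [0,0,0,0,0,-0.3],
  [0,0,0,0,0,-0.45],
  [0,0,0,0,0,-0.6],
  [0,0,0,0,0,-0.75],
])

```text
time: 3.1
eef_pos: [0.4851, 0.01, 0.2531]
eef_rot: [-1.755, -2.605, 0.0]
force: [-1.1, -0.1, 0.2]
grip_width: 0.0598
finger_force: 0.0
```

Call:
drive_tool([
  [0,0,0,0,0,-0.15],
  [0,0,0,0,0,-0.3],
  [0,0,0,0,0,-0.45],
  [0,0,0,0,0,-0.6],
  [0,0,0,0,0,-0.75],
])

```text
time: 3.6
eef_pos: [0.4851, 0.01, 0.2531]
eef_rot: [-0.679, -3.067, 0.0]
force: [-0.5, 0.6, -0.4]
grip_width: 0.0599
finger_force: 0.0
```

```bash
python3 -c "
from h import *
go(wd([-.106,.037,.12]),1)"
```

```text
sgn 1 shift [ 69.  215.9 133.1] turn [-0.    -0.    -0.133] t 3.6 F [-0.5  0.6 -0.4] stage tcp [ -66.1 -186.1  253.1] gw 0.05987529318976187 q [ 0.46  0.38 -0.77  1.93  0.32  0.96  0.67]
```

Next, move over the stage, staying high at first.

Call:
drive_tool([
  [69,216,60,0,0,-0.133],
  [69,216,60,0,0,-0.133],
  [69,216,60,0,0,-0.133],
  [69,216,60,0,0,-0.133],
  [69,216,60,0,0,-0.133],
])

```text
time: 4.1
eef_pos: [0.5146, 0.238, 0.1922]
eef_rot: [-0.48, -3.104, -0.001]
force: [-0.5, -1.1, 0.7]
grip_width: 0.0596
finger_force: 0.0
```

Call:
drive_tool([
  [0,0,0,0,0,0],
  [0,0,0,0,0,0],
  [0,0,0,0,0,0],
])

```text
time: 4.4
eef_pos: [0.5153, 0.2338, 0.1933]
eef_rot: [-0.485, -3.104, 0.001]
force: [1.0, 0.8, -0.6]
grip_width: 0.0596
finger_force: 0.0
```

```bash
python3 -c "
from h import *
go(wd([-.106,.037,.1]),1)"
```

```text
sgn 1 shift [ 2.   0.5 93.3] turn [-0.001  0.    -0.007] t 4.4 F [ 1.   0.8 -0.6] stage tcp [-104.    36.5  193.3] gw 0.05957828969041556 q [-0.01  0.6  -0.74  1.79  0.49  0.95  0.3 ]
```

Call:
drive_tool([
  [2,0,40,0,0,-0.007],
  [2,0,80,0,0,-0.007],
  [2,0,108,0,0,-0.007],
  [2,0,108,0,0,-0.007],
  [2,0,108,0,0,-0.007],
])

```text
time: 4.9
eef_pos: [0.5137, 0.2349, 0.0863]
eef_rot: [0.474, 3.105, 0.0]
force: [-0.2, 0.3, 0.7]
grip_width: 0.0599
finger_force: 0.0
```

Run:
```python
from h import *
go(wd([-.106,.037,.06]),1)
c=read_camera("side");im=c["color"][110:250,240:400,::-1];cv2.imwrite("pics/s1.png",cv2.resize(im,None,fx=4.2,fy=4.2,interpolation=cv2.INTER_CUBIC))
P=st(cloud(c))*1000
for lo in range(48,90,4):
    m=(P[...,2]>lo)&(P[...,2]<lo+4)&(P[...,0]<-60)&(P[...,0]>-150)&(P[...,1]>-30)&(P[...,1]<110)
    q=P[m]
    for a,b in((-30,35),(36,110)):
        r=q[(q[:,1]>a)&(q[:,1]<b)]
        if len(r)>3: print(lo,len(r),r.min(0).round(),r.max(0).round())
```

```text
sgn 1 shift [ 0.1 -0.1 26.3] turn [0. 0. 0.] t 4.9 F [-0.2  0.3  0.7] stage tcp [-105.9   37.1   86.3] gw 0.05989394275248371 q [-0.08  0.74 -0.64  1.86  0.63  0.76  0.19]
48 11 [-81.  -9.  48.] [-78.  11.  51.]
68 8 [-113.   -1.   68.] [-95.   5.  72.]
72 12 [-115.   -4.   72.] [-96.   2.  76.]
72 6 [-116.   63.   73.] [-109.   68.   75.]
76 14 [-117.   -8.   77.] [-96.   7.  80.]
76 7 [-116.   65.   76.] [-109.   68.   79.]
80 19 [-116.  -10.   80.] [-96.   7.  84.]
80 6 [-116.   64.   80.] [-109.   69.   84.]
84 20 [-116.  -10.   84.] [-95.   7.  88.]
84 7 [-115.   66.   84.] [-111.   69.   88.]
88 15 [-116.   -9.   88.] [-95.   3.  92.]
88 5 [-115.   67.   89.] [-95.  68.  92.]
```

View pics/s1.png

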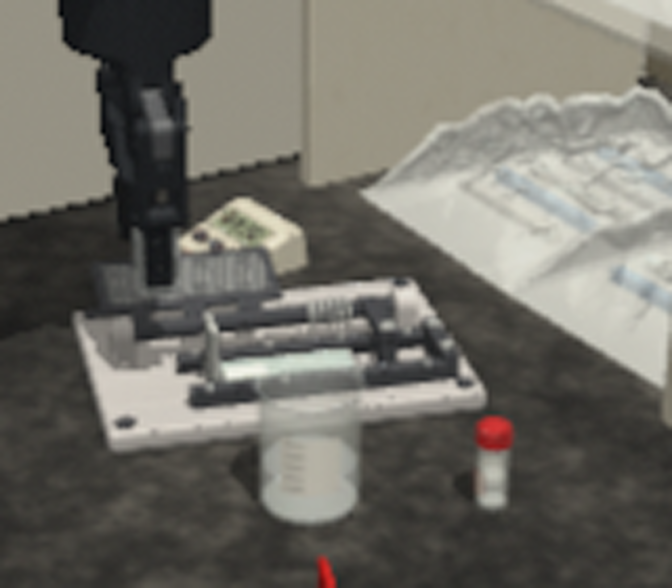

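The view shows both fingers behind the tab, one over the bar and one on the guide line. The tips are at z≈68, about 18 mm below the TCP. Next I press the bar down to a tip height of z≈31.

Call:
drive_tool([
  [0,0,15,0,0,0],
  [0,0,24,0,0,0],
  [0,0,29,0,0,0],
  [0,0,33,0,0,0],
  [0,0,37,0,0,0],
])

```text
time: 5.45
eef_pos: [0.5138, 0.2364, 0.0487]
eef_rot: [0.472, 3.105, 0.003]
force: [2.0, 3.5, 6.2]
grip_width: 0.0596
finger_force: 3.2
```

Call:
drive_tool([
  [0,0,0,0,0,0],
  [0,0,0,0,0,0],
  [0,0,0,0,0,0],
])

```text
time: 5.75
eef_pos: [0.5138, 0.2364, 0.0489]
eef_rot: [0.472, 3.105, 0.003]
force: [1.5, 3.1, 5.8]
grip_width: 0.0602
finger_force: 2.8
```

```bash
cat >> h.py <<'E'
def chk():
    go(wd([-.106,.037,.049]),1)
    for n in("top","side"):
        P=st(cloud(read_camera(n)))*1000
        m=(P[...,1]>52)&(P[...,1]<97)&(P[...,0]<-33)&(P[...,0]>-127)&(P[...,2]>20)&(P[...,2]<60)
        c=st(read_state()["eef_pos"])[0]*1000
        m&=abs(P[...,0]-c)>15
        q=P[m];A=np.c_[q[:,1]-71,np.ones(len(q))]
        for _ in range(3):
            k=np.linalg.lstsq(A,q[:,2],rcond=None)[0];g=abs(q[:,2]-A@k)<3;q=q[g];A=A[g]
        print(n,"bar slope,z",k.round(3),"clip~",.26-np.arctan(k[0]),len(q))
        m=(abs(P[...,1])<12)&(P[...,0]<-30)&(P[...,0]>-92)&(P[...,2]>42)&(P[...,2]<53)&(P[...,0]>c+12)
        q=P[m]
        if len(q): print("  tab x",np.percentile(q[:,0],[0,50,100]).round(1),len(q))
E
python3 -c "
from h import *
chk()"
```

```text
sgn 1 shift [-0.3 -1.5 -0.1] turn [0.002 0.001 0.001] t 5.75 F [1.5 3.1 5.8] stage tcp [-106.3   38.5   48.9] gw 0.06020357943187592 q [-0.12  0.79 -0.6   1.87  0.68  0.69  0.15]
top bar slope,z [-1.0000e-03  3.2786e+01] clip~ 0.2612781404747086 70
side bar slope,z [8.0000e-03 3.2684e+01] clip~ 0.25165701896989473 186
  tab x [-81.3 -80.1 -77.8] 17
```

The clip is at about 0.26 rad. I'll press 1.5 mm further, then push gently.

Call:
drive_tool([
  [0,0,1.5,0,0,0],
  [-3,0,1.5,0,0,0],
  [-7,0,1.5,0,0,0],
  [-10,0,1.5,0,0,0],
  [-12,0,1.5,0,0,0],
])

```text
time: 6.35
eef_pos: [0.5244, 0.2323, 0.0471]
eef_rot: [-0.471, -3.105, -0.0]
force: [-5.1, 1.2, 5.9]
grip_width: 0.0597
finger_force: 3.3
```

Call:
drive_tool([
  [-2,0,0,0,0,0],
  [-4,0,0,0,0,0],
  [-6,0,0,0,0,0],
  [-8,0,0,0,0,0],
  [-10,0,0,0,0,0],
])

```text
time: 6.85
eef_pos: [0.5337, 0.2294, 0.0471]
eef_rot: [-0.471, -3.105, -0.0]
force: [-5.4, 2.4, 7.1]
grip_width: 0.0596
finger_force: 3.7
```

```bash
python3 -c "
from h import *
chk()"
```

```text
sgn 1 shift [20.8 -0.8 -1.9] turn [ 0.    -0.001  0.002] t 6.85 F [-5.4  2.4  7.1] stage tcp [-85.2  37.8  47.1] gw 0.05961473064298392 q [-0.09  0.81 -0.6   1.83  0.67  0.72  0.19]
top bar slope,z [0. 0.] clip~ 0.26 0
side bar slope,z [-0.056 30.822] clip~ 0.31582319759406585 151
  tab x [-72.9 -72.  -69.6] 14
```

Call:
drive_tool([
  [-2.5,0,0,0,0,0],
  [-5,0,0,0,0,0],
  [-7.5,0,0,0,0,0],
  [-10,0,0,0,0,0],
  [-12.5,0,0,0,0,0],
])

```text
time: 7.45
eef_pos: [0.5456, 0.2258, 0.047]
eef_rot: [-0.471, -3.105, -0.0]
force: [-4.9, 3.0, 7.3]
grip_width: 0.0599
finger_force: 3.8
```

Call:
drive_tool([
  [-2.5,0,0,0,0,0],
  [-5,0,0,0,0,0],
  [-7.5,0,0,0,0,0],
  [-10,0,0,0,0,0],
  [-12.5,0,0,0,0,0],
])

```text
time: 7.95
eef_pos: [0.5575, 0.2221, 0.0471]
eef_rot: [-0.471, -3.105, -0.0]
force: [-5.7, 1.2, 7.3]
grip_width: 0.0599
finger_force: 3.8
```

```bash
python3 -c "
from h import *
chk()"
```

```text
sgn 1 shift [45.7 -0.8 -1.9] turn [ 0.    -0.001  0.002] t 7.95 F [-5.7  1.2  7.3] stage tcp [-60.3  37.9  47.1] gw 0.05989599455604594 q [-0.07  0.83 -0.61  1.77  0.67  0.75  0.24]
top bar slope,z [0. 0.] clip~ 0.26 0
side bar slope,z [-0.055 30.852] clip~ 0.31472600525650013 164
  tab x [-47.7 -46.4 -45.3] 10
```

Call:
drive_tool([
  [-1.5,0,0,0,0,0],
  [-3,0,0,0,0,0],
  [-4.5,0,0,0,0,0],
  [-6,0,0,0,0,0],
  [-7,0,0,0,0,0],
])

```text
time: 8.55
eef_pos: [0.5642, 0.22, 0.0471]
eef_rot: [-0.471, -3.105, -0.0]
force: [-4.4, 1.9, 7.8]
grip_width: 0.0594
finger_force: 3.8
```

Call:
drive_tool([
  [-0.5,0,0,0,0,0],
  [-1,0,0,0,0,0],
  [-1.5,0,0,0,0,0],
])

```text
time: 8.85
eef_pos: [0.5656, 0.2196, 0.0471]
eef_rot: [-0.471, -3.105, -0.0]
force: [-4.3, 3.2, 7.6]
grip_width: 0.0598
finger_force: 3.8
```

```bash
python3 -c "
from h import *
chk()"
```

```text
sgn 1 shift [54.2 -0.8 -1.9] turn [ 0.    -0.001  0.002] t 8.85 F [-4.3  3.2  7.6] stage tcp [-51.8  37.9  47.1] gw 0.05975416320063508 q [-0.06  0.84 -0.61  1.75  0.66  0.76  0.26]
top bar slope,z [0. 0.] clip~ 0.26 0
side bar slope,z [-0.052 30.818] clip~ 0.31198303755811796 189
  tab x [-39.7 -37.7 -36.9] 14
```

No stop force yet, so I'll keep going in small steps.

Call:
drive_tool([
  [-0.5,0,0,0,0,0],
  [-1,0,0,0,0,0],
  [-1,0,0,0,0,0],
])

```text
time: 9.25
eef_pos: [0.5665, 0.2193, 0.0471]
eef_rot: [-0.471, -3.105, -0.0]
force: [-7.1, 2.6, 7.8]
grip_width: 0.0599
finger_force: 4.3
```

Call:
drive_tool([
  [-0.5,0,0,0,0,0],
  [-1,0,0,0,0,0],
  [-1,0,0,0,0,0],
])

```text
time: 9.55
eef_pos: [0.5666, 0.2192, 0.047]
eef_rot: [-0.47, -3.104, 0.0]
force: [-12.0, 2.5, 11.7]
grip_width: 0.0599
finger_force: 6.9
```

Contact with the end stop is confirmed: motion stalled and the force rose to 12 N. I'll ease off the tab, then raise slowly so the clip comes down.

Call:
drive_tool([
  [1,0,0,0,0,0],
  [2,0,0,0,0,0],
  [3,0,0,0,0,0],
  [3,0,0,0,0,0],
])

```text
time: 9.95
eef_pos: [0.5661, 0.2193, 0.0474]
eef_rot: [0.473, 3.104, 0.001]
force: [2.9, 0.1, 6.9]
grip_width: 0.0596
finger_force: 3.3
```

```bash
python3 -c "
from h import *
chk()"
```

```text
sgn 1 shift [54.7 -0.8 -1.6] turn [0.001 0.001 0.001] t 9.95 F [2.9 0.1 6.9] stage tcp [-51.3  37.8  47.4] gw 0.059624937937333373 q [-0.06  0.84 -0.61  1.76  0.67  0.76  0.26]
top bar slope,z [0. 0.] clip~ 0.26 0
side bar slope,z [-0.045 31.156] clip~ 0.30538614479123277 194
  tab x [-39.  -37.8 -35.5] 16
```

Call:
drive_tool([
  [1,0,-2,0,0,0],
  [1,0,-4,0,0,0],
  [1,0,-6,0,0,0],
  [1,0,-8,0,0,0],
  [1,0,-10,0,0,0],
])

```text
time: 10.55
eef_pos: [0.5639, 0.2195, 0.0567]
eef_rot: [-0.472, -3.105, 0.001]
force: [-0.2, 1.1, 0.4]
grip_width: 0.0598
finger_force: 0.0
```

Call:
drive_tool([
  [3,0,-4,0,0,0],
  [3,0,-10,0,0,0],
  [3,0,-30,0,0,0],
  [3,0,-70,0,0,0],
  [3,0,-110,0,0,0],
])

```text
time: 11.05
eef_pos: [0.5608, 0.2205, 0.168]
eef_rot: [-0.471, -3.105, 0.001]
force: [1.2, -0.4, 0.3]
grip_width: 0.0597
finger_force: 0.0
```

Call:
drive_tool([
  [0,0,0,0,0,0],
  [0,0,0,0,0,0],
])

```text
time: 11.25
eef_pos: [0.5618, 0.2204, 0.1679]
eef_rot: [0.472, 3.104, 0.001]
force: [-0.7, -0.2, -1.0]
grip_width: 0.0599
finger_force: 0.0
```

Run:
```python
from h import *
chk()
c=read_camera("side");im=c["color"][110:250,240:400,::-1];cv2.imwrite("pics/s2.png",cv2.resize(im,None,fx=4.2,fy=4.2,interpolation=cv2.INTER_CUBIC))
```

```text
sgn 1 shift [ 50.4  -0.6 118.8] turn [0.001 0.001 0.001] t 11.25 F [-0.7 -0.2 -1. ] stage tcp [-55.7  37.6 167.9] gw 0.0599401421618864 q [ 0.    0.68 -0.71  1.71  0.53  0.95  0.35]
top bar slope,z [0. 0.] clip~ 0.26 0
side bar slope,z [ 0.135 37.698] clip~ 0.12565588898102664 284
  tab x [-39.8 -38.5 -35.6] 21
```

View pics/s2.png

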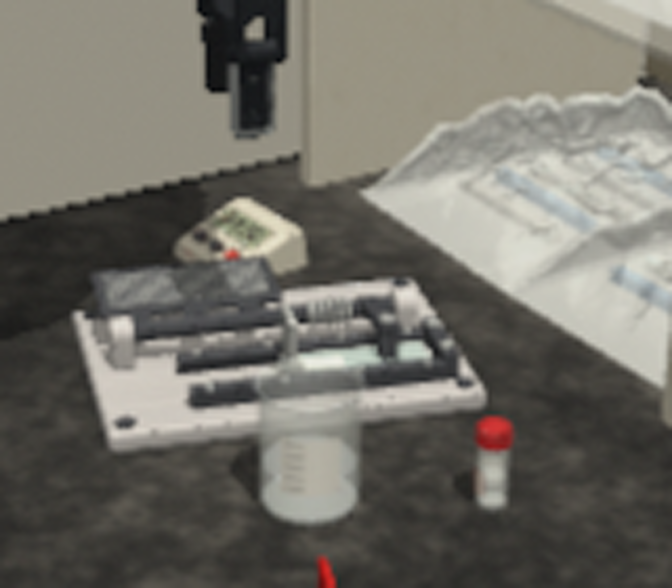

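The final view shows the holder home and the clip nose down on it, at about 0.126 rad. The vial, beaker and timer haven't moved, and the gripper is clear. Handing in.

```bash
python3 -c "
from bench import *
print(job_done())"
```

```text
the job is handed in; nothing more can be done
None
```

The job is handed in: the holder is home against the end stop with the clip clamped on it at about 0.13 rad, the vial, beaker and timer look undisturbed, and the hand-in call returned no verdict.

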